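# Slide a bored plate across the granite into its locating fixture

## Task

Slide the square bored aluminium workpiece over the granite plate, between the V-block and the specimen rack without touching either, and never lifting it. Bring it flat against the long rail with a light push of about 12 N, then slide it along the rail and press it home on the end stop just as lightly, so that it pushes in the dial indicator's plunger; never load the rail or the stop with more than 20 N, so arrive slowly. Leave it there flush with both, and disturb nothing else.

Things in the scene. Friction and masses are not known exactly. Their poses are not given: they have to be found in the camera images.
- block: the workpiece: a loose aluminium plate 90 x 90 mm, 28 mm high, with a 34 mm bore in its middle and four dark screw holes, on the granite plate. About 0.55 kg; mass and friction vary, 1 to 3 N slides it (more if the pusher drags down on its side). Origin: centre of its underside; x and y square to its sides, z up. Too wide for most grippers: push its sides
- plate: dark granite surface plate, fixed, 460 x 720 mm, its top 70 mm above the bench; origin at the centre of its underside. All the work is done on its top
- fixture: the fixed locating fixture: rail, end stop and bracket. Origin: on the plate's top, in the plane of the rail's face (its x = 0), beside the stop track's front edge (its y = 0). -x points to the open side, -y along the rail away from the stop. Home, the workpiece's centre is at x = -45 mm, its sides parallel to these axes, and its centre's y is -45 to -75 mm, as the stop's slide is set
- rail: the fixture's long ground steel rail, 230 mm long, 18 mm thick, 22 mm high, fixed rigidly. Origin: middle of the length of its ground face, at the plate's top; the face looks along its -x; the rail runs along its y from -115 to +115 mm. Axes parallel to the fixture's; this origin is at y = -95 mm in the fixture's frame
- stop: the end stop: a fixed low track (60 x 100 x 8 mm) and a slide clamped on it, which carries a round 11 mm stop button facing -y, 16 mm above the plate, and the dial indicator, 31 mm high. Origin: on the plate's top, 52 mm from the rail's face, fixture y = 0. The button's tip is at x = 0 and y between 0 and -30 mm: the slide is clamped anywhere in 30 mm of travel, anew each time, unmeasured
- plunger (a joint): how far the dial indicator's sprung plunger is pushed in (m): 0 free, 0.005 when the workpiece is home on the stop button, at most 0.009. The plunger faces -y, 8 mm thick, 19 mm above the plate, 21 mm from the rail's face; free, it stands 5 mm ahead of the button's tip, and pushes back with 0.3 to 0.5 N
- vblock: an obstacle: dark steel V-block with a ground shaft under a clamp stirrup, 84 mm (x) by 66 mm (y), 65 mm high, fixed. Origin: centre of its underside on the plate's top. It may have changed places with the rack
- rack: an obstacle: aluminium rack with seven upright square bars, 84 (x) by 60 mm (y), 60 mm high, fixed. Origin: centre of its underside on the plate's top. Of V-block and rack, one stands by the rail's free end, the other ahead of the workpiece near the stop's end but farther from the rail: the way runs past the first on its side away from the rail, then between the two to the rail
- ring_gauge: bystander: loose steel ring, 54 mm across, 16 mm high; origin at the centre of its underside. Leave alone
- loupe: bystander: loose black eyeglass, 40 mm across, 42 mm high; origin at the centre of its underside. Leave alone
- gauge_block: bystander: loose steel gauge block standing on edge, 35 x 12 mm, 30 mm high; origin at the centre of its underside. Leave alone
Mind the look-alikes: they are no part of the job. What is shaped like the block but pink or purple is not meant.

How it is judged (in metres and radians):
On the way, in this order (a step that is already met when the one before it is completed fails the run):
1. the workpiece lies along the rail, pressed on it with more than 4 N, not yet on the stop (contact force between block and rail above 4 N and x of block in the frame of fixture above -0.0465 m and value of joint plunger below 0.003 m), for 0.2 s.
2. the workpiece, along the rail, is pressed on the stop with more than 4 N, the plunger in (contact force between block and stop above 4 N and x of block in the frame of fixture above -0.048 m and value of joint plunger above 0.0035 m), for 0.2 s.
At the end, for the whole second after the job is handed in: the workpiece rests flat on the plate against rail and stop: within 1.5 mm of both (the plunger pushed in by more than 3.5 of its 5 mm), its sides parallel to the rail within 0.02 rad, released and still (x of block in the frame of fixture between -0.0465 and -0.043 m and value of joint plunger above 0.0035 m and y of block in the frame of fixture above -0.08 m and (angle between the x axis of block and the x axis of fixture, either way round below 0.02 rad or angle between the y axis of block and the x axis of fixture, either way round below 0.02 rad) and angle between block's own z axis and vertical below 0.03 rad and linear speed of block below 0.01 m/s); the robot touches nothing.
It fails at once if the rail or the stop is loaded with more than 20 N (contact force between block and rail above 20 N or contact force between block and stop above 20 N).
It fails at once if the V-block is touched (contact force between vblock and anything else above 0.3 N).
It fails at once if the specimen rack is touched (contact force between rack and anything else above 0.3 N).
It fails at once if the workpiece is lifted or tipped (height (world z) of block above 0.078 m or angle between block's own z axis and vertical above 0.12 rad).
It fails at once if a bystander is moved by more than 10 mm (distance of any of ring_gauge, loupe, gauge_block from where it was at the start of the episode above 0.01 m).
It also fails if it takes over 69 s, if anything falls off the work surface, if the arm or the gripper's body presses on something with over 40 N, if the wrist force passes 120 N, or if a joint passes its speed limit or range.

## Robot

A 6-joint arm with a two-finger parallel gripper is mounted at the origin on the work surface. World frame = base frame: x ahead of the robot, y to its left, z up, the work surface at z = 0. Lengths are in mm, angles in rad, forces in N, time in s.
With the tool pointing down it reaches from about 375 to 975 mm from the base axis. Payload 3.8 kg.
Tool frame: the origin (TCP) lies at the very end of the fingers, on their centre line; the grasp point (between the pads) lies 19 mm behind it; z points along the fingers, x is the direction in which the jaws open and shut, and the axes are right-handed (so a half turn about z gives the same grasp; the last joint's range is limited). The gripper opens to 88 mm and grips with 3 to 60 N. Pads are 18 mm wide; open, the fingers measure 123 mm over their backs; the gripper's body (75 mm by 187 mm) begins 45 mm behind the grasp point.
Start: joints at [1.084, 0.264, 1.604, -0, 1.274, -0.037], TCP at [293.477, 607.856, 238.706] pointing down, gripper open.
Joint ranges: [-2.63, 2.63], [-0.94, 2.18], [0.31, 2.57], [-1.31, 4.45], [0, 2.66], [-2.55, 2.55]. Speed limits (rad/s): [2.57, 2.57, 3.14, 3.14, 3.14, 3.14].

## Interface

Orientations are given as a unit quaternion [w, x, y, z].
In Python, from plant import monitor, cams, manip gives the robot as it stands.
- The arm moves only by the shell command python3 -m crank 'ROWS'. ROWS is JSON, a list of rows, each a list of 7 numbers: the shift along the tool's x, y, z in mm, then the turn, a rotation vector about the tool's x, y, z in rad, then the finger opening in mm, from 0 to 88.1. A call has 1 to 20 rows; each row is the pose to reach, as a shift and turn from the pose commanded when the call began, along the tool's axes at that moment; what a row does not reach only later rows make up. A row lasts 1/10 s, in which the tool goes at most 50 mm and 8.59 degrees, less where a joint would pass 70% of its speed; a pose out of reach is approached as far as the arm can. A call with a gripper value outside its range is refused whole. The fingers move at their own pace and stop on an object; the grip force is fixed at half the most. Time passes only in rows, so rows that repeat a pose let the fingers close. It gives the time, the measured TCP pose, the force and the opening at its end, in the units of the state.
- monitor.get_state(): the state, without advancing time (a new reading comes with each control period).
- cams.get_image(name): name is "scene" or "top"; returns the picture (384x512x3 uint8, blue, green, red); there is no depth.
- cams.calibration(name): a dict with "vfov" (degrees; the focal length in pixels is half the picture's height over the tangent of half this angle, whatever the lens; pixels are square), "cx", "cy" (the principal point, pixels), "rvec" (rotation vector, rad) and "tvec" (3), from world to camera coordinates, as OpenCV has them. Camera axes: x right, y down, z forward; pixel columns grow to the right and rows downward; lengths in mm; the calibration is good to about 2 mm. A picture is of the moment at which its call begins. calibration takes no time and is no camera call.
- manip.hand_in(): hands the job in, once; it reports no verdict.
The state is a dict: "t": time; "joint_pos": joint angles; "joint_velocities": joint speeds; "tau": joint torques, N m; "tool_pos": TCP position; "tcp_rot": TCP orientation; "contact_force": force on the tool from outside, world axes, zero at the start; "wrist_torque": the same for the moment, N m; "opening": finger opening in mm.
Only numpy, scipy, OpenCV 4.12 (cv2) and the standard library are available. Lean on these libraries where they do the work, as an engineer would, in place of code of your own. Each camera call takes 0.05 s, during which the arm holds its last target. There are 200 camera calls.

## Working session

There is one attempt and no reset: what is moved stays moved. The work goes in short steps, Python scripts to look and compute and a shell command to move; the robot and the scene stay as the last step left them, time stands still between calls to the robot, and variables do not carry over. Pictures are saved under pics/ and viewed, on a budget of 10 in all, crops included, one or two more only if the job needs it, and the job is handed in when it is done.

```bash
mkdir -p pics
python3 - <<'E'
from plant import monitor, cams
import cv2
print(monitor.get_state())
for n in("scene","top"):
    print(cams.calibration(n)); cv2.imwrite(f"pics/{n}0.png",cams.get_image(n))
E
```

```text
{'t': 0.0, 'joint_pos': array([ 1.08411759e+00,  2.64742993e-01,  1.60539111e+00, -2.01306670e-05,
        1.27368203e+00, -3.68970879e-02]), 'joint_velocities': array([ 0.00038257,  0.00164327, -0.00069413, -0.00196345,  0.00045509,
        0.0001342 ]), 'tau': array([ 2.37529166e-03, -5.02087390e+01, -3.56891119e+01,  7.29693915e-02,
        2.92235229e-02, -1.60105701e-04]), 'tool_pos': array([293.13924425, 607.22889423, 237.38560216]), 'tcp_rot': array([ 5.64214310e-04,  8.46983416e-01,  5.31618149e-01, -9.57980256e-04]), 'contact_force': array([-0.37861483, -0.19752803, -0.13205699]), 'wrist_torque': array([-0.01648174,  0.01865833,  0.01156515]), 'opening': 87.92753159253888}
{'vfov': 45.86476320321795, 'cx': 250.29159268085724, 'cy': 188.03908100699783, 'rvec': array([ 1.35817292,  1.90816565, -1.07404138]), 'tvec': array([ 288.23687392, -181.10750222, 1556.27721562])}
{'vfov': 54.29900793673184, 'cx': 256.19079374191773, 'cy': 198.55108956376614, 'rvec': array([ 1.92346595, -2.2859118 ,  0.25142341]), 'tvec': array([-28.38330866, 571.79877799, 860.72985131])}
```

View pics/top0.png

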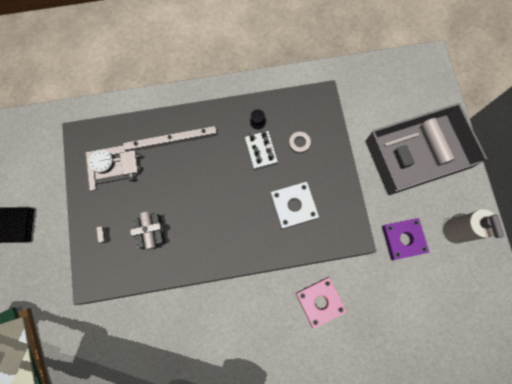

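View pics/scene0.png

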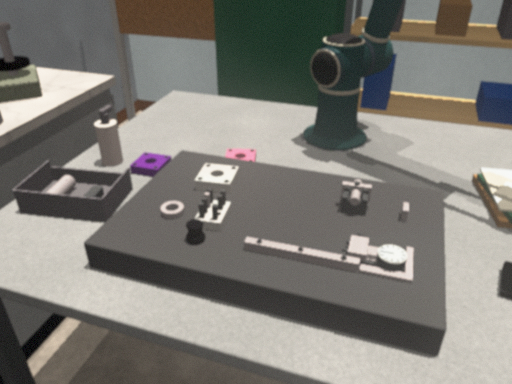

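The top view shows:
- block at (295,204)
- rack at (262,150), by the rail's free end
- rail from (125,145) to (216,131)
- stop and dial at (103,162)
- V-block at (148,230)
- gauge block at (102,234)
- ring at (300,141)
- loupe at (258,118)

The pink and purple look-alikes lie off the plate. Next I measure these positions.

```bash
cat > h.py <<'E'
import numpy as np, cv2
from plant import cams, monitor
def cal(n):
    c=cams.calibration(n); f=192/np.tan(np.radians(c['vfov']/2))
    K=np.array([[f,0,c['cx']],[0,f,c['cy']],[0,0,1]]); R=cv2.Rodrigues(c['rvec'])[0]
    return K,R,c['tvec']
def ray(n,px,z):
    K,R,t=cal(n); px=np.atleast_2d(px).astype(float)
    d=(R.T@np.linalg.inv(K)@np.c_[px,np.ones(len(px))].T).T
    C=-R.T@t; return (C+d*((z-C[2])/d[:,2])[:,None])[:,:2]
def proj(n,P):
    K,R,t=cal(n); return cv2.projectPoints(np.atleast_2d(P).astype(float),R,t,K,None)[0][:,0]
E
python3 - <<'E'
from h import *
im=cv2.imread('pics/top0.png'); g=im.max(2)
print("cam",[(-cal(n)[1].T@cal(n)[2]).round() for n in("top","scene")])
# plate
m=((g<75)).astype('u1'); m=cv2.morphologyEx(m,cv2.MORPH_OPEN,np.ones((5,5)))
for c in cv2.findContours(m,0,2)[0]:
    if cv2.contourArea(c)>20000:
        h=cv2.convexHull(c); a=cv2.approxPolyDP(h,12,True)[:,0]; print("plate px",a.tolist()); w=ray("top",a,70); print(w.round(),np.linalg.norm(w-np.roll(w,-1,0),axis=1).round())
m=(g>120).astype('u1'); roi=np.zeros_like(m); cv2.fillConvexPoly(roi,np.array([[66,125],[335,87],[366,245],[80,290]]),1)
m&=roi
for c in cv2.findContours(m,0,2)[0]:
    if cv2.contourArea(c)>25:
        r=cv2.minAreaRect(c); print(cv2.contourArea(c),[np.round(x,1) for x in r]); print(ray("top",r[0],98).round(1), ray("top",cv2.boxPoints(r),98).round(1).tolist())
up=cv2.resize(im[75:275,70:345],None,fx=2.9,fy=2.9,interpolation=cv2.INTER_CUBIC); cv2.imwrite('pics/topup.png',up)
E
```

```text
cam [array([359., -93., 965.]), array([1433.,  205.,  664.])]
85.5 [array([ 99.2, 233.9]), array([16.2,  6.4]), np.float64(82.9)]
[[530.3 249.6]] [[550.0, 257.9], [549.3, 243.0], [510.8, 241.4], [511.5, 256.2]]
416.5 [array([146.3, 229.7]), array([31.4, 28. ]), np.float64(40.9)]
[[521.3 140.7]] [[529.0, 189.1], [571.7, 141.7], [513.5, 92.3], [472.1, 139.7]]
1493.0 [array([294.5, 204.1]), array([39.3, 40.7]), np.float64(73.5)]
[[ 522.  -211.5]] [[563.5, -158.7], [575.6, -256.1], [481.2, -263.5], [470.0, -168.2]]
345.0 [array([299.5, 141. ]), array([20., 21.]), np.float64(90.0)]
[[ 675.5 -254.1]] [[705.7, -233.6], [696.8, -284.8], [645.6, -274.2], [654.4, -223.7]]
716.5 [array([260.7, 148.9]), array([34.2, 26. ]), np.float64(74.1)]
[[ 671.7 -156.7]] [[712.0, -120.8], [719.9, -184.8], [632.0, -192.0], [624.6, -129.3]]
2030.5 [array([151.4, 155.4]), array([ 39.1, 137.1]), np.float64(76.3)]
[[700.8 108.9]] [[737.6, 279.7], [766.2, -53.4], [664.1, -61.1], [638.1, 264.5]]
```

View pics/topup.png

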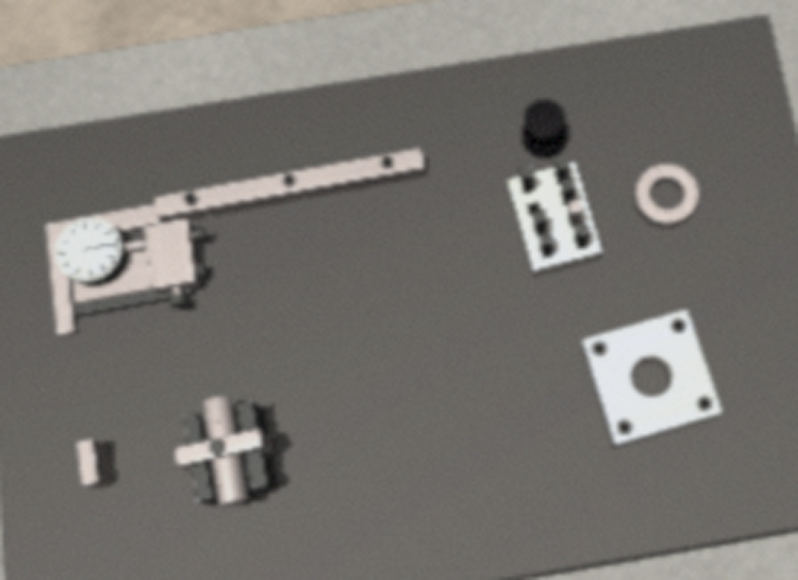

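The crop resolves the rail's outline, the block and the rack. I'll fit edges for the key points now.

```bash
cat > meas.py <<'E'
from h import *
def block(im):
    """block quad: bright white, fit from threshold at half level -> centre, yaw mod 90"""
    hsv=cv2.cvtColor(cv2.resize(im,None,fx=4,fy=4,interpolation=cv2.INTER_CUBIC),cv2.COLOR_BGR2HSV)
    m=cv2.inRange(hsv,(0,0,150),(180,60,255)); out=[]
    for c in cv2.findContours(m,0,2)[0]:
        if 15000<cv2.contourArea(c)<35000:
            w=ray("top",(c[:,0]+.5)/4-.5,98).astype('f4'); r=cv2.minAreaRect(w); out.append((np.round(r[0],1),np.round(r[1],1),round(r[2],1)))
    return out
E
python3 - <<'E'
from meas import *
im=cv2.imread('pics/top0.png'); print("block",block(im))
g=cv2.GaussianBlur(im.max(2),(0,0),.7).astype(float)
C=lambda p:np.array(p)/2.9+[70,75]-.33
a,b=C((180,205)),C((410,164)); d=(b-a)/np.linalg.norm(b-a); n=np.array([d[1],-d[0]])  # n points up in picture
from scipy.ndimage import map_coordinates as mc
s=np.arange(-14,14,.25); up=[];lo=[]
for k in np.linspace(0,1,25):
    p=a+(b-a)*k; q=p+s[:,None]*n; v=mc(g,[q[:,1],q[:,0]],order=1); gr=np.gradient(v)
    up.append(q[gr.argmin()]); lo.append(q[gr.argmax()])
    if k in(0.25,.75): print(v[::4].round().astype(int))
for nm,e,z in(("back",up,92),("front92",lo,92),("front70",lo,70)):
    w=ray("top",e,z); x,y=w.T; pf=np.polyfit(y,x,1)
    r=x-np.polyval(pf,y); k=abs(r)<2*np.median(abs(r))+.3; pf=np.polyfit(y[k],x[k],1)
    print(nm,"x at y0=%.1f slope=%.4f yaw=%.2fdeg"%(pf[1],pf[0],-np.degrees(np.arctan(pf[0]))))
# ends
for nm,p,z in(("rail free end",C((425,160)),92),("slide right edge",C((193,250)),92),("track lower left",C((62,333)),90),("rack TL",C((508,179)),80),("rack BR",C((601,252)),80),("rack BL",C((535,271)),80),("vb arm L",C((178,455)),135),("vb R",C((262,438)),135),("vb shaft top",C((215,398)),110),("vb shaft bot",C((232,502)),110),("gaugeblk",C((88,462)),100),
 ("plateTR",C((768,15)),70),("block corners",C([(687,311),(721,411),(615,444),(583,340)]),98)):
    print(nm,ray("top",p,z).round(1).tolist())
E
```

```text
block []
[ 98  98  97  97  97  98  98  95  87  77  80 109 156 194 207 208 206 200
 176 134 104  95  95  95  94  93  93  93]
[ 96  97  97  97  97  97  97  94  87  77  74  94 142 188 206 208 206 200
 179 140 107  97  95  95  94  94  94  93]
back x at y0=752.9 slope=-0.0240 yaw=1.37deg
front92 x at y0=734.5 slope=-0.0218 yaw=1.25deg
front70 x at y0=744.0 slope=-0.0218 yaw=1.25deg
rail free end [[742.2, -56.5]]
slide right edge [[695.5, 148.4]]
track lower left [[642.8, 263.6]]
rack TL [[717.7, -124.3]]
rack BR [[638.6, -191.7]]
rack BL [[631.5, -133.3]]
vb arm L [[516.1, 164.7]]
vb R [[518.1, 99.5]]
vb shaft top [[561.5, 138.7]]
vb shaft bot [[476.6, 134.3]]
gaugeblk [[529.4, 247.1]]
plateTR [[837.8, -383.6]]
block corners [[570.5, -250.4], [483.6, -260.7], [471.8, -171.2], [560.9, -161.3]]
```

Findings, each checked against the given sizes:
- **Rail:** face at x ≈ 734.5 − 0.022·y. The width comes out at 18.4 mm against 18.
- **Fixture:** yaw about 1.3°, origin near (731,153).
- **Block:** centre (522,−211), yaw about 6.5°.
- **Rack:** centre (675,−158).
- **V-block:** centre (519,137).

The first move is to a point above the block's −y side.

```bash
cat > to.py <<'E'
import sys, numpy as np
from scipy.spatial.transform import Rotation as Ro
from plant import monitor
# usage: to.py x y z yawdeg -> shift and turn in tool axes from measured pose
s=monitor.get_state(); q=s['tcp_rot']; R=Ro.from_quat([*q[1:],q[0]])
x,y,z,a=map(float,sys.argv[1:]); a=np.radians(a)
T=Ro.from_matrix(np.array([[np.cos(a),np.sin(a),0],[np.sin(a),-np.cos(a),0],[0,0,-1]]).T if 0 else np.c_[[np.cos(a),np.sin(a),0],[np.sin(a),-np.cos(a),0],[0,0,-1]])
print("shift",R.inv().apply(np.array([x,y,z])-s['tool_pos']).round(1),"turn",(R.inv()*T).as_rotvec().round(4),"t",round(s['t'],2),"pos",s['tool_pos'].round(1),"F",s['contact_force'].round(1))
E
python3 to.py 518 -292 238 1.3
python3 -m crank '[[0,0,0,0,0,0,45],[0,0,0,0,0,0,45]]'
```

```text
shift [-712.1  593.5    0.9] turn [1.0000e-03 1.8000e-03 1.0983e+00] t 0.1 pos [293.2 607.3 237.5] F [0.2 0.  0.2]
t: 0.3
tool_pos: [293.3, 607.6, 238.2]
tcp_rot: [0.0, 0.847, 0.532, -0.0]
contact_force: [0.1, 0.1, -0.1]
opening: 74.3
```

```bash
python3 -m crank '[[-712,593.5,0,0,0,1.098,45],[-712,593.5,0,0,0,1.098,45],[-712,593.5,0,0,0,1.098,45],[-712,593.5,0,0,0,1.098,45],[-712,593.5,0,0,0,1.098,45],[-712,593.5,0,0,0,1.098,45],[-712,593.5,0,0,0,1.098,45],[-712,593.5,0,0,0,1.098,45],[-712,593.5,0,0,0,1.098,45],[-712,593.5,0,0,0,1.098,45],[-712,593.5,0,0,0,1.098,45],[-712,593.5,0,0,0,1.098,45],[-712,593.5,0,0,0,1.098,45],[-712,593.5,0,0,0,1.098,45],[-712,593.5,0,0,0,1.098,45],[-712,593.5,0,0,0,1.098,45],[-712,593.5,0,0,0,1.098,45],[-712,593.5,0,0,0,1.098,45],[-712,593.5,0,0,0,1.098,45],[-712,593.5,0,0,0,1.098,45]]'
python3 to.py 518 -292 82 1.3
```

```text
t: 2.3
tool_pos: [518.7, -294.9, 238.4]
tcp_rot: [0.0, 1.0, 0.01, 0.0]
contact_force: [0.1, 1.1, -0.2]
opening: 45.0
shift [ -0.6  -3.1 156.4] turn [ 0.001  -0.0001 -0.0034] t 2.3 pos [ 518.7 -294.9  238.4] F [ 0.1  1.1 -0.2]
```

```bash
python3 -m crank '[[0,0,40,0,0,0,45],[0,0,80,0,0,0,45],[0,0,120,0,0,0,45],[0,0,145,0,0,0,45],[0,0,155,0,0,0,45],[0,0,155,0,0,0,45]]'
python3 - <<'E'
from h import *
cv2.imwrite('pics/top1.png',cams.get_image('top')[60:310,60:380]);
E
```

```text
t: 2.9
tool_pos: [517.2, -289.8, 82.3]
tcp_rot: [-0.001, 1.0, 0.012, -0.001]
contact_force: [0.9, -0.1, -0.1]
opening: 45.2
```

View pics/top1.png

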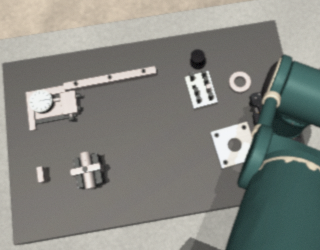

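The tool is down behind the block's −y side and the bystanders are clear. I'm pushing along the plate now.

```bash
python3 -m crank '[[0,-5,0,0,0,0,45],[0,-10,0,0,0,0,45],[0,-14,0,0,0,0,45],[0,-18,0,0,0,0,45],[0,-22,0,0,0,0,45],[0,-27,0,0,0,0,45],[0,-32,0,0,0,0,45],[0,-37,0,0,0,0,45],[0,-43,0,0,0,0,45],[0,-50,0,0,0,0,45],[0,-58,0,0,0,0,45],[0,-66,0,0,0,0,45],[0,-74,0,0,0,0,45],[0,-82,0,0,0,0,45],[0,-90,0,0,0,0,45]]'
python3 - <<'E'
from h import *
cv2.imwrite('pics/top2.png',cams.get_image('top')[60:310,60:380]);
E
```

```text
t: 4.45
tool_pos: [516.3, -200.7, 83.8]
tcp_rot: [0.0, 1.0, 0.012, 0.0]
contact_force: [1.5, -2.4, 1.2]
opening: 45.3
```

View pics/top2.png

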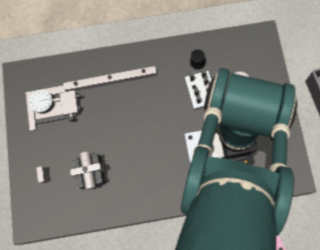

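It slides with about 2.4 N. I'll carry on to y ≈ 5.

```bash
python3 -m crank '[[0,-9,0,0,0,0,45],[0,-18,0,0,0,0,45],[0,-27,0,0,0,0,45],[0,-36,0,0,0,0,45],[0,-45,0,0,0,0,45],[0,-54,0,0,0,0,45],[0,-63,0,0,0,0,45],[0,-72,0,0,0,0,45],[0,-81,0,0,0,0,45],[0,-90,0,0,0,0,45],[0,-99,0,0,0,0,45],[0,-108,0,0,0,0,45],[0,-117,0,0,0,0,45],[0,-125,0,0,0,0,45],[0,-132,0,0,0,0,45],[0,-138,0,0,0,0,45],[0,-143,0,0,0,0,45],[0,-147,0,0,0,0,45],[0,-150,0,0,0,0,45],[0,-150,0,0,0,0,45]]'
python3 -m crank '[[0,6,0,0,0,0,45],[0,18,0,0,0,0,45],[0,20,-30,0,0,0,45],[0,20,-70,0,0,0,45],[0,20,-100,0,0,0,45],[0,20,-100,0,0,0,45]]'
python3 to.py 430 5 182 91.3;python3 to.py 430 5 182 -88.7
```

```text
t: 6.5
tool_pos: [512.9, -50.9, 83.8]
tcp_rot: [-0.0, 1.0, 0.012, 0.0]
contact_force: [0.9, 0.1, -0.3]
opening: 44.9
t: 7.1
tool_pos: [517.0, -73.2, 189.3]
tcp_rot: [0.001, 1.0, 0.011, 0.005]
contact_force: [0.4, 0.4, 0.6]
opening: 45.2
shift [-85.3 -80.1   6.3] turn [ 0.0094 -0.006  -1.5715] t 7.1 pos [517.  -73.2 189.3] F [0.4 0.4 0.6]
shift [-85.3 -80.1   6.3] turn [-0.006  -0.0094  1.5701] t 7.1 pos [517.  -73.2 189.3] F [0.4 0.4 0.6]
```

```bash
python3 -m crank '[[-85,-80,0,0,0,-1.571,45],[-85,-80,0,0,0,-1.571,45],[-85,-80,0,0,0,-1.571,45],[-85,-80,0,0,0,-1.571,45],[-85,-80,0,0,0,-1.571,45],[-85,-80,0,0,0,-1.571,45],[-85,-80,0,0,0,-1.571,45],[-85,-80,0,0,0,-1.571,45],[-85,-80,0,0,0,-1.571,45],[-85,-80,0,0,0,-1.571,45],[-85,-80,0,0,0,-1.571,45],[-85,-80,0,0,0,-1.571,45]]'
python3 to.py 430 5 82 91.3
python3 - <<'E'
from h import *
im=cams.get_image('top'); cv2.imwrite('pics/top3.png',cv2.resize(im[70:300,60:360],None,fx=2.5,fy=2.5,interpolation=cv2.INTER_CUBIC))
E
```

```text
t: 8.3
tool_pos: [426.0, 6.0, 182.7]
tcp_rot: [-0.001, 0.699, 0.715, -0.001]
contact_force: [0.2, -0.2, -0.1]
opening: 45.0
shift [ -1.1   4.2 100.7] turn [-0.0015 -0.     -0.0001] t 8.3 pos [426.    6.  182.7] F [ 0.2 -0.2 -0.1]
```

View pics/top3.png

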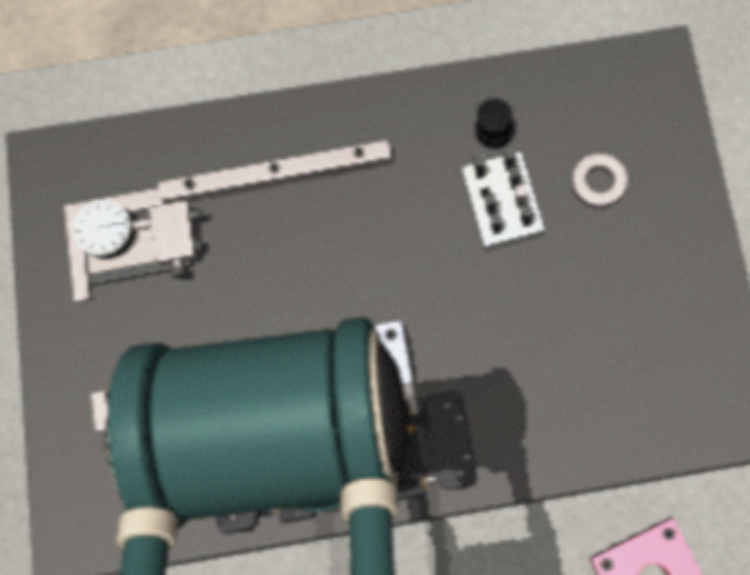

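The block's far −y corner shows at about crop (400,322), and the rest is hidden by the wrist. Next I check that corner, then descend and push.

```bash
python3 -c "
from h import *
print(ray('top',np.array([[403,322],[373,326],[414,390]])/2.5+[60,70]-.3,98).round(1))"
python3 -m crank '[[0,0,40,0,0,0,45],[0,0,75,0,0,0,45],[0,0,95,0,0,0,45],[0,0,100,0,0,0,45],[0,0,100,0,0,0,45]]'
python3 to.py 665 5 82 91.3
```

```text
[[565.3 -41.9]
 [566.3 -13.3]
 [499.2 -42.3]]
t: 8.85
tool_pos: [425.7, 6.4, 82.9]
tcp_rot: [-0.001, 0.699, 0.715, -0.001]
contact_force: [-0.2, 0.1, 0.2]
opening: 45.0
shift [ -6.7 239.2   0.4] turn [-0.0023 -0.0001 -0.0007] t 8.85 pos [425.7   6.4  82.9] F [-0.2  0.1  0.2]
```

```bash
python3 -m crank '[[0,12,0,0,0,0,45],[0,24,0,0,0,0,45],[0,30,0,0,0,0,45],[0,34,0,0,0,0,45],[0,38,0,0,0,0,45],[0,42,0,0,0,0,45],[0,46,0,0,0,0,45],[0,50,0,0,0,0,45],[0,56,0,0,0,0,45],[0,64,0,0,0,0,45],[0,72,0,0,0,0,45],[0,80,0,0,0,0,45],[0,88,0,0,0,0,45],[0,96,0,0,0,0,45],[0,104,0,0,0,0,45],[0,112,0,0,0,0,45],[0,120,0,0,0,0,45],[0,126,0,0,0,0,45],[0,130,0,0,0,0,45],[0,130,0,0,0,0,45]]'
python3 -m crank '[[0,8,0,0,0,0,45],[0,16,0,0,0,0,45],[0,24,0,0,0,0,45],[0,32,0,0,0,0,45],[0,40,0,0,0,0,45],[0,46,0,0,0,0,45],[0,52,0,0,0,0,45],[0,56,0,0,0,0,45],[0,58,0,0,0,0,45],[0,59,0,0,0,0,45],[0,59,0,0,0,0,45]]'
python3 - <<'E'
from h import *
im=cams.get_image('top'); cv2.imwrite('pics/top4.png',cv2.resize(im[110:230,60:280],None,fx=3.5,fy=3.5,interpolation=cv2.INTER_CUBIC))
im=cams.get_image('scene'); cv2.imwrite('pics/sc4.png',cv2.resize(im[160:310,180:440],None,fx=3,fy=3,interpolation=cv2.INTER_CUBIC))
E
```

```text
t: 10.85
tool_pos: [557.6, 9.6, 84.1]
tcp_rot: [0.001, 0.699, 0.715, 0.001]
contact_force: [0.4, -0.2, -0.7]
opening: 45.1
t: 11.95
tool_pos: [615.7, 11.0, 83.8]
tcp_rot: [0.0, 0.699, 0.715, 0.0]
contact_force: [-0.5, 0.4, -0.1]
opening: 45.2
```

View pics/sc4.png

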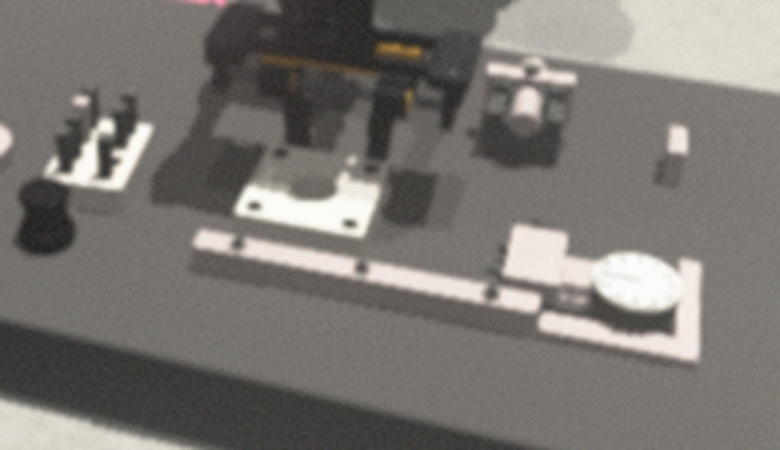

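The block is held by both fingers with a gap to the rail. Its near top corners are at crop (238,212) and (362,235).

```bash
python3 -c "
from h import *
S=lambda p:np.array(p)/3+[180,160]-.33
print(ray('scene',S([[238,212],[362,235]]),98).round(1)); print('rail top inner/outer ends',ray('scene',S([[196,232],[540,308],[205,228]]),92).round(1))"
python3 -m crank '[[0,2,0,0,0,0,45],[0,4,0,0,0,0,45],[0,5,0,0,0,0,45],[0,6,0,0,0,0,45],[0,7,0,0,0,0,45],[0,8,0,0,0,0,45],[0,9,0,0,0,0,45],[0,10,0,0,0,0,45],[0,10.5,0,0,0,0,45],[0,11,0,0,0,0,45],[0,11.5,0,0,0,0,45],[0,12,0,0,0,0,45]]'
```

```text
[[719.2 -32.3]
 [716.7  54.6]]
rail top inner/outer ends [[742.2 -54.8]
 [745.6 177.4]
 [736.1 -50.5]]
t: 13.25
tool_pos: [627.5, 11.3, 83.7]
tcp_rot: [0.0, 0.699, 0.715, 0.0]
contact_force: [-3.2, -0.0, 1.1]
opening: 45.1
```

```bash
python3 -m crank '[[0,0.4,0,0,0,0,45],[0,0.8,0,0,0,0,45],[0,1.2,0,0,0,0,45],[0,1.6,0,0,0,0,45],[0,2,0,0,0,0,45]]'
```

```text
t: 13.75
tool_pos: [629.5, 11.3, 83.7]
tcp_rot: [-0.0, 0.699, 0.715, -0.0]
contact_force: [-2.8, 0.1, 1.6]
opening: 45.1
```

```bash
python3 -m crank '[[0,0.3,0,0,0,0,45],[0,0.6,0,0,0,0,45],[0,0.9,0,0,0,0,45]]'
```

```text
t: 14.05
tool_pos: [630.4, 11.3, 83.7]
tcp_rot: [-0.0, 0.699, 0.715, -0.0]
contact_force: [-2.8, -0.8, 2.5]
opening: 45.0
```

```bash
python3 -m crank '[[0,0.3,0,0,0,0,45],[0,0.6,0,0,0,0,45],[0,0.9,0,0,0,0,45],[0,1.2,0,0,0,0,45]]'
```

```text
t: 14.45
tool_pos: [631.5, 11.4, 83.7]
tcp_rot: [-0.0, 0.699, 0.715, -0.0]
contact_force: [-3.3, 0.5, 1.5]
opening: 44.8
```

```bash
python3 -m crank '[[0,0.3,0,0,0,0,45],[0,0.6,0,0,0,0,45],[0,0.9,0,0,0,0,45]]'
```

```text
t: 14.75
tool_pos: [632.5, 11.4, 83.7]
tcp_rot: [-0.0, 0.699, 0.715, -0.0]
contact_force: [-2.4, -0.1, 1.8]
opening: 44.9
```

```bash
python3 -m crank '[[0,0.3,0,0,0,0,45],[0,0.6,0,0,0,0,45]]'
```

```text
t: 14.95
tool_pos: [633.1, 11.4, 83.7]
tcp_rot: [0.0, 0.699, 0.715, 0.0]
contact_force: [-1.9, 0.1, 2.0]
opening: 45.0
```

```bash
python3 -m crank '[[0,0.3,0,0,0,0,45],[0,0.6,0,0,0,0,45]]'
```

```text
t: 15.15
tool_pos: [633.2, 11.4, 83.6]
tcp_rot: [-0.0, 0.699, 0.715, -0.0]
contact_force: [-4.2, -0.2, 2.3]
opening: 44.9
```

```bash
python3 -m crank '[[0,0.3,0,0,0,0,45],[0,0.6,0,0,0,0,45]]'
```

```text
t: 15.35
tool_pos: [633.2, 11.4, 83.4]
tcp_rot: [-0.001, 0.699, 0.715, -0.001]
contact_force: [-5.6, -0.9, 3.2]
opening: 45.2
```

```bash
python3 -m crank '[[0,0.3,0,0,0,0,45],[0,0.6,0,0,0,0,45]]'
```

```text
t: 15.55
tool_pos: [633.2, 11.4, 83.4]
tcp_rot: [-0.001, 0.699, 0.715, -0.001]
contact_force: [-7.3, -0.2, 4.9]
opening: 45.1
```

```bash
python3 -m crank '[[0,0.3,0,0,0,0,45],[0,0.6,0,0,0,0,45]]'
```

```text
t: 15.75
tool_pos: [633.2, 11.4, 83.3]
tcp_rot: [-0.002, 0.699, 0.715, -0.002]
contact_force: [-8.5, 0.0, 5.8]
opening: 44.6
```

Rail contact is at 633.2 with about 2.5 N/mm. I'll bring it up to about 12 N and hold.

```bash
python3 -m crank '[[0,0.4,0,0,0,0,45],[0,0.8,0,0,0,0,45],[0,1.2,0,0,0,0,45],[0,1.5,0,0,0,0,45],[0,1.5,0,0,0,0,45],[0,1.5,0,0,0,0,45],[0,1.5,0,0,0,0,45]]'
```

```text
t: 16.45
tool_pos: [633.2, 11.4, 83.0]
tcp_rot: [-0.003, 0.699, 0.715, -0.003]
contact_force: [-12.1, -0.1, 7.8]
opening: 44.9
```

The hold gave 12 N for about 0.4 s. I'll back off, lift, and go round to the −y side.

```bash
python3 -m crank '[[0,-4,0,0,0,0,45],[0,-10,0,0,0,0,45],[0,-22,0,0,0,0,45],[0,-26,-20,0,0,0,40],[0,-26,-60,0,0,0,35],[0,-26,-100,0,0,0,35],[0,-26,-100,0,0,0,35]]'
python3 to.py 682 -70 183 1.3
```

```text
t: 17.15
tool_pos: [615.2, 10.8, 191.2]
tcp_rot: [0.005, 0.699, 0.715, 0.005]
contact_force: [1.3, 0.4, 0.3]
opening: 34.8
shift [-82.3  64.8   9.1] turn [ 0.0109 -0.0099  1.5713] t 17.15 pos [615.2  10.8 191.2] F [1.3 0.4 0.3]
```

Run:
```python
from h import *
a=cv2.resize(cams.get_image('scene')[170:300,220:440],None,fx=3,fy=3,interpolation=cv2.INTER_CUBIC)
cv2.imwrite('pics/sc5.png',a)
```

```text
(no output)
```

View pics/sc5.png

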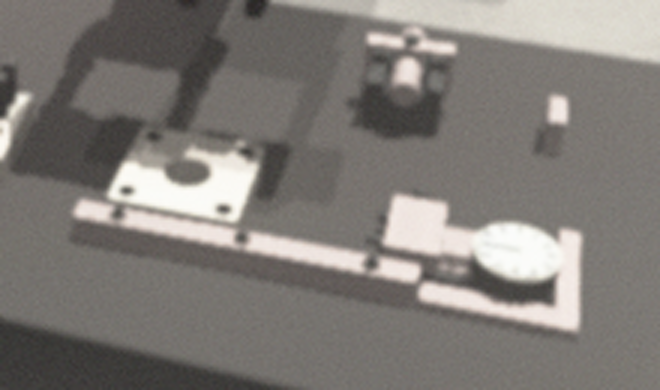

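The block is flush along the rail with its near corners at crop (107,195) and (240,221). The slide block's left edge is near crop x ≈ 387.

```bash
python3 -m crank '[[-82,67,0,0,0,1.571,35],[-82,67,0,0,0,1.571,35],[-82,67,0,0,0,1.571,35],[-82,67,0,0,0,1.571,35],[-82,67,0,0,0,1.571,35],[-82,67,0,0,0,1.571,35],[-82,67,0,0,0,1.571,35],[-82,67,0,0,0,1.571,35],[-82,67,0,0,0,1.571,35],[-82,67,0,0,0,1.571,35],[-82,67,0,0,0,1.571,35],[-82,67,0,0,0,1.571,35]]'
python3 to.py 682 -70 83 1.3
python3 -c "
from h import *
S=lambda p:np.array(p)/3+[220,170]-.33
print('block',ray('scene',S([[107,195],[240,221]]),98).round(1))
print('slide z100',ray('scene',S([[384,243],[392,200]]),100).round(1),'plunger/button tips?',ray('scene',S([[374,240],[378,222]]),88).round(1))"
```

```text
t: 18.4
tool_pos: [678.7, -69.3, 181.7]
tcp_rot: [-0.0, 1.0, 0.011, -0.001]
contact_force: [-0.5, -1.2, -0.1]
opening: 35.0
shift [ 3.6  0.8 98.7] turn [-0.0005  0.0026  0.0002] t 18.4 pos [678.7 -69.3 181.7] F [-0.5 -1.2 -0.1]
block [[735.5 -34.8]
 [733.8  57.6]]
slide z100 [[728.4 151.2]
 [681.6 149.1]] plunger/button tips? [[712.5 143.4]
 [692.7 142.8]]
```

```bash
python3 -m crank '[[0,0,40,0,0,0,35],[0,0,75,0,0,0,35],[0,0,94,0,0,0,35],[0,0,98.5,0,0,0,35],[0,0,98.5,0,0,0,35]]'
python3 -m crank '[[0,-4,0,0,0,0,35],[0,-8,0,0,0,0,35],[0,-12,0,0,0,0,35],[0,-15,0,0,0,0,35],[0,-18,0,0,0,0,35],[0,-21,0,0,0,0,35],[0,-24,0,0,0,0,35],[0,-27,0,0,0,0,35],[0,-30,0,0,0,0,35],[0.3,-34,0,0,0,0,35],[0.5,-38,0,0,0,0,35],[0.8,-42,0,0,0,0,35],[1,-46,0,0,0,0,35],[1,-50,0,0,0,0,35],[1,-54,0,0,0,0,35],[1,-57,0,0,0,0,35],[1,-60,0,0,0,0,35]]'
python3 - <<'E'
from h import *
a=cv2.resize(cams.get_image('scene')[170:300,220:440],None,fx=3,fy=3,interpolation=cv2.INTER_CUBIC)
cv2.imwrite('pics/sc6.png',a)
E
```

```text
t: 18.9
tool_pos: [678.7, -69.4, 83.6]
tcp_rot: [-0.0, 1.0, 0.012, -0.001]
contact_force: [0.6, -0.2, 0.9]
opening: 35.2
t: 20.6
tool_pos: [679.3, -9.2, 85.0]
tcp_rot: [-0.0, 1.0, 0.012, -0.0]
contact_force: [-0.3, -1.5, -0.8]
opening: 34.8
```

View pics/sc6.png

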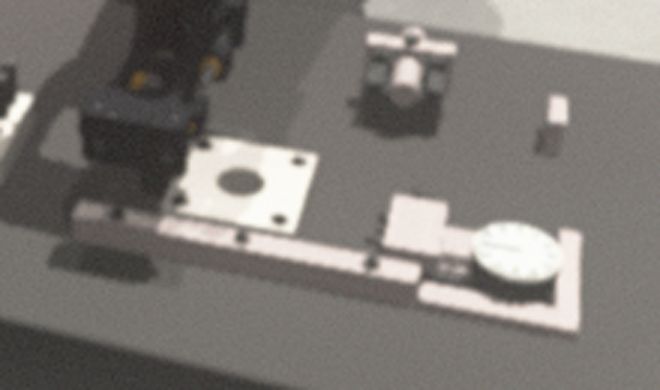

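The block is being pushed along the rail. Its near right corner is at crop (295,233), with the stop's plunger and button near (375,240) still clear.

```bash
python3 -c "
from h import *
print(ray('scene',np.array([[295,233],[162,207]])/3+[220,170]-.33,98).round(1))"
python3 -m crank '[[0,-3,0,0,0,0,35],[0,-6,0,0,0,0,35],[0,-9,0,0,0,0,35],[0,-12,0,0,0,0,35],[0,-15,0,0,0,0,35],[0,-17,0,0,0,0,35],[0,-19,0,0,0,0,35],[0,-20,0,0,0,0,35],[0,-21,0,0,0,0,35],[0,-22,0,0,0,0,35]]'
```

```text
[[734.4  94.6]
 [736.1   4.4]]
t: 21.65
tool_pos: [679.0, 12.5, 85.2]
tcp_rot: [0.0, 1.0, 0.011, 0.0]
contact_force: [-1.1, -2.7, -0.7]
opening: 35.1
```

```bash
python3 -m crank '[[0,-1,0,0,0,0,35],[0,-2,0,0,0,0,35],[0,-3,0,0,0,0,35],[0,-4,0,0,0,0,35],[0,-5,0,0,0,0,35]]'
```

```text
t: 22.15
tool_pos: [678.9, 17.5, 85.2]
tcp_rot: [-0.0, 1.0, 0.011, 0.0]
contact_force: [-0.7, -1.3, -0.8]
opening: 35.0
```

```bash
python3 -m crank '[[0,-0.8,0,0,0,0,35],[0,-1.6,0,0,0,0,35],[0,-2.4,0,0,0,0,35],[0,-3.2,0,0,0,0,35],[0,-4,0,0,0,0,35],[0,-4.8,0,0,0,0,35]]'
```

```text
t: 22.75
tool_pos: [678.7, 22.3, 85.2]
tcp_rot: [-0.0, 1.0, 0.011, -0.0]
contact_force: [-0.6, -1.7, -0.3]
opening: 34.9
```

```bash
python3 -m crank '[[0,-0.5,0,0,0,0,35],[0,-1,0,0,0,0,35],[0,-1.5,0,0,0,0,35],[0,-2,0,0,0,0,35],[0,-2.5,0,0,0,0,35],[0,-3,0,0,0,0,35]]'
```

```text
t: 23.35
tool_pos: [678.6, 25.3, 85.2]
tcp_rot: [0.0, 1.0, 0.011, -0.0]
contact_force: [-0.8, -2.1, -0.4]
opening: 34.9
```

```bash
python3 -m crank '[[0,-0.5,0,0,0,0,35],[0,-1,0,0,0,0,35],[0,-1.5,0,0,0,0,35],[0,-2,0,0,0,0,35],[0,-2.5,0,0,0,0,35],[0,-3,0,0,0,0,35]]'
```

```text
t: 23.95
tool_pos: [678.6, 28.3, 85.2]
tcp_rot: [0.0, 1.0, 0.012, -0.0]
contact_force: [-1.1, -2.2, -0.3]
opening: 35.4
```

```bash
python3 -m crank '[[0,-0.5,0,0,0,0,35],[0,-1,0,0,0,0,35],[0,-1.5,0,0,0,0,35],[0,-2,0,0,0,0,35],[0,-2.5,0,0,0,0,35]]'
```

```text
t: 24.45
tool_pos: [678.5, 30.8, 85.3]
tcp_rot: [0.0, 1.0, 0.012, 0.0]
contact_force: [-1.2, -0.9, -0.4]
opening: 35.4
```

```bash
python3 -m crank '[[0,-0.5,0,0,0,0,35],[0,-1,0,0,0,0,35],[0,-1.5,0,0,0,0,35],[0,-2,0,0,0,0,35]]'
```

```text
t: 24.85
tool_pos: [678.5, 32.8, 85.2]
tcp_rot: [0.0, 1.0, 0.012, -0.0]
contact_force: [-0.9, -1.8, 0.4]
opening: 34.9
```

```bash
python3 -m crank '[[0,-0.5,0,0,0,0,35],[0,-1,0,0,0,0,35],[0,-1.5,0,0,0,0,35],[0,-2,0,0,0,0,35]]'
```

```text
t: 25.25
tool_pos: [678.4, 34.8, 85.2]
tcp_rot: [0.0, 1.0, 0.012, -0.0]
contact_force: [-1.1, -1.3, 0.3]
opening: 34.9
```

```bash
python3 -m crank '[[0,-0.5,0,0,0,0,35],[0,-1,0,0,0,0,35],[0,-1.5,0,0,0,0,35],[0,-2,0,0,0,0,35]]'
```

```text
t: 25.65
tool_pos: [678.4, 36.8, 85.2]
tcp_rot: [0.0, 1.0, 0.012, -0.0]
contact_force: [-1.3, -2.7, -0.3]
opening: 35.2
```

```bash
python3 -m crank '[[0,-0.5,0,0,0,0,35],[0,-1,0,0,0,0,35],[0,-1.5,0,0,0,0,35],[0,-2,0,0,0,0,35]]'
```

```text
t: 26.05
tool_pos: [678.4, 38.7, 85.2]
tcp_rot: [0.0, 1.0, 0.012, 0.0]
contact_force: [-1.0, -1.8, -0.5]
opening: 35.0
```

```bash
python3 -m crank '[[0,-0.5,0,0,0,0,35],[0,-1,0,0,0,0,35],[0,-1.5,0,0,0,0,35],[0,-2,0,0,0,0,35]]'
```

```text
t: 26.45
tool_pos: [678.3, 40.8, 85.2]
tcp_rot: [0.0, 1.0, 0.011, -0.0]
contact_force: [-1.2, -2.6, 1.0]
opening: 35.0
```

```bash
python3 -m crank '[[0,-0.5,0,0,0,0,35],[0,-1,0,0,0,0,35],[0,-1.5,0,0,0,0,35]]'
```

```text
t: 26.75
tool_pos: [678.3, 41.7, 85.2]
tcp_rot: [0.0, 1.0, 0.012, -0.0]
contact_force: [-0.8, -5.4, -0.2]
opening: 34.7
```

```bash
python3 -m crank '[[0,-0.5,0,0,0,0,35],[0,-1,0,0,0,0,35],[0,-1.5,0,0,0,0,35]]'
```

```text
t: 27.05
tool_pos: [678.3, 41.8, 85.2]
tcp_rot: [0.002, 1.0, 0.012, -0.0]
contact_force: [-2.0, -10.1, 0.4]
opening: 35.2
```

```bash
python3 -m crank '[[0,-0.5,0,0,0,0,35],[0,-1,0,0,0,0,35],[0,-1.5,0,0,0,0,35]]'
```

```text
t: 27.35
tool_pos: [678.3, 41.8, 85.3]
tcp_rot: [0.003, 1.0, 0.012, -0.0]
contact_force: [-1.2, -14.0, 1.0]
opening: 35.2
```

On the stop with about 13 N. I'll hold a moment, then ease off and lift.

```bash
python3 -m crank '[[0,0,0,0,0,0,35],[0,0,0,0,0,0,35],[0,0,0,0,0,0,35],[0,0,0,0,0,0,35]]'
python3 -m crank '[[0,2,0,0,0,0,35],[0,4,0,0,0,0,35],[0,7,0,0,0,0,35],[0,14,0,0,0,0,35],[0,28,0,0,0,0,35],[0,30,-30,0,0,0,35],[0,30,-70,0,0,0,35],[0,30,-100,0,0,0,35],[0,30,-100,0,0,0,35]]'
python3 - <<'E'
from h import *
a=cams.get_image('scene')[200:290,270:430]; cv2.imwrite('pics/sc7.png',cv2.resize(a,None,fx=5,fy=5,interpolation=cv2.INTER_CUBIC))
cv2.imwrite('pics/top7_raw.png',cams.get_image('top'));
E
```

```text
t: 27.75
tool_pos: [678.3, 41.8, 85.3]
tcp_rot: [0.002, 1.0, 0.012, -0.0]
contact_force: [-0.9, -13.3, 1.0]
opening: 34.9
t: 28.65
tool_pos: [682.7, 14.4, 191.9]
tcp_rot: [0.0, 1.0, 0.011, 0.006]
contact_force: [1.0, 0.5, 0.1]
opening: 35.1
```

View pics/sc7.png

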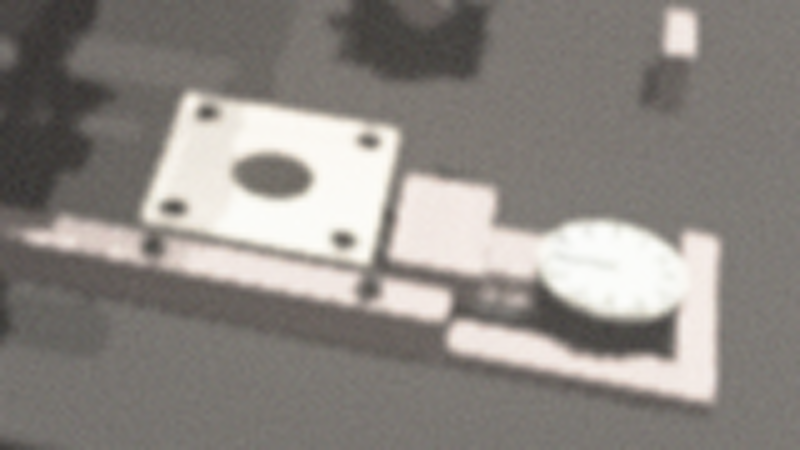

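The block now sits next to the slide, a few mm from it as the button sets, along the rail. Next I check flushness by comparing the block's near top edge with the rail's far edge line.

Run:
```python
from h import *
from scipy.ndimage import gaussian_filter
im=cams.get_image('scene')
g=gaussian_filter(im.min(2).astype(float),.6)
# holes/bore of block as yaw reference: dark blobs in the block
u=cv2.resize(im,None,fx=4,fy=4,interpolation=cv2.INTER_CUBIC).min(2)
S=lambda p:(np.array(p,float)/5+[270,200]-.4)
hp=[]
for q in [(207,112),(369,140),(343,240),(174,206)]:
    c=(S(q)*4+1.5); y,x=np.mgrid[int(c[1])-11:int(c[1])+12,int(c[0])-13:int(c[0])+14]
    w=np.clip(190-u[y,x].astype(float),0,None); hp.append([((x*w).sum()/w.sum()-1.5)/4,((y*w).sum()/w.sum()-1.5)/4])
w=ray('scene',hp,98); print("holes",w.round(1).tolist(),"centre",w.mean(0).round(1))
for a,b in((3,2),(0,1)): d=w[b]-w[a]; print("yaw of y-edge deg",np.degrees(np.arctan2(-d[0],d[1])).round(2))
for a,b in((0,3),(1,2)): d=w[b]-w[a]; print("yaw of x-edge deg",np.degrees(np.arctan2(d[1],d[0])).round(2),np.linalg.norm(d).round(1))
# rail screw holes line (top z=92)
hr=[]
for q in[(152,246),(369,290)]:
    c=(S(q)*4+1.5); y,x=np.mgrid[int(c[1])-10:int(c[1])+11,int(c[0])-12:int(c[0])+13]
    k=np.clip(150-u[y,x].astype(float),0,None); hr.append([((x*k).sum()/k.sum()-1.5)/4,((y*k).sum()/k.sum()-1.5)/4])
r=ray('scene',hr,92); d=r[1]-r[0]; print("rail holes",r.round(1).tolist(),"yaw",np.degrees(np.arctan2(-d[0],d[1])).round(2))
n=np.array([-d[1],d[0]])/np.linalg.norm(d); print("centre to rail-hole line",abs((w.mean(0)-r[0])@n).round(2),"expect 54")
```

```text
holes [[655.0, 62.9], [654.0, 130.7], [722.5, 132.0], [724.0, 64.4]] centre [688.8  97.5]
yaw of y-edge deg 1.27
yaw of y-edge deg 0.9
yaw of x-edge deg 1.26 68.9
yaw of x-edge deg 1.1 68.5
rail holes [[741.5, 61.0], [740.6, 145.7]] yaw 0.61
centre to rail-hole line 52.27 expect 54
```

```bash
python3 -c "
from plant import manip,monitor
print(monitor.get_state()['contact_force'].round(1)); print(manip.hand_in())"
```

```text
[ 0.1  0.4 -0.6]
the job is handed in; nothing more can be done
None
```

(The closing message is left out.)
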